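# Return the locker loan items to their trays

### The job

Closing up the locker key desk: put the large padlock, the small padlock, the wooden key block and the round fob each back into the wooden tray whose recess is cut to its shape and size, lying flat and fully down in the recess, with each padlock's shackle and the key block's key along the narrow end of the outline. Set each one down rather than dropping it, let go of all of them, leave the glass tumbler where it stands, and keep off the key slot and its lever.

Things in the scene. Friction and masses are not known exactly. Their poses are not given: they have to be found in the camera images.
- large_padlock: The larger of two alike gunmetal padlocks, lying flat. Lock body 50 mm (x) by 60 mm (y) by 26 mm thick (z); steel shackle 42 mm wide and 9 mm thick reaching 34 mm out of the body towards +x at mid-thickness. Origin: on the underside, in the middle of the 84 mm overall length, so the middle of the lock body is 17 mm from the origin towards -x. About 0.40 kg.
- small_padlock: The smaller gunmetal padlock, lying flat. Lock body 34 mm (x) by 40 mm (y) by 18 mm thick (z); shackle 28 mm wide and 6 mm thick reaching 24 mm out towards +x at mid-thickness. Origin: on the underside, in the middle of the 58 mm overall length, so the middle of the lock body is 12 mm from the origin towards -x. About 0.14 kg.
- key_block: A worn dark wooden block 66 mm (x) by 32 mm (y) by 20 mm high (z), with a steel key fixed in one end, its blade reaching 36 mm out towards +x at mid-height (10 mm wide, with bits to one side). Origin: on the underside, in the middle of the 102 mm overall length, so the middle of the wood is 18 mm from the origin towards -x. About 0.06 kg.
- fob: A coral silicone fob: a round disc 46 mm across and 14 mm thick, lying flat, a small steel eyelet near its rim. Origin: centre of the underside. Which way it is turned does not matter. About 0.03 kg.
- large_lock_tray: Fixed light-wood tray block 126 mm long (x), 100 wide, 15 high, with a dark felt-floored recess 5 mm deep (floor 10 mm above the work top). Recess: wide part 66 mm (x) by 76 mm (y) for the lock body and, on its +x side, narrow part 50 mm wide and 34 mm long for the shackle. Origin: underside, below the middle of the recess's 100 mm overall length; the large padlock belongs with its origin above it and its x along the tray's x.
- small_lock_tray: Fixed light-wood tray block 100 mm long (x), 100 wide, 15 high, with a dark felt-floored recess 5 mm deep (floor 10 mm above the work top). Recess: wide part 50 mm (x) by 56 mm (y) for the lock body and, on its +x side, narrow part 34 mm wide and 24 mm long for the shackle. Origin: underside, below the middle of the recess's 74 mm overall length; the small padlock belongs with its origin above it and its x along the tray's x.
- key_block_tray: Fixed light-wood tray block 140 mm long (x), 100 wide, 15 high, with a dark felt-floored recess 5 mm deep (floor 10 mm above the work top). Recess: wide part 82 mm (x) by 48 mm (y) for the wood and, on its +x side, narrow part 22 mm wide and 36 mm long for the key. Origin: underside, below the middle of the recess's 118 mm overall length; the key block belongs with its origin above it and its x along the tray's x.
- fob_tray: Fixed light-wood tray block 100 mm long (x), 100 wide, 15 high, with a dark felt-floored recess 5 mm deep (floor 10 mm above the work top). The recess is a plain circle 62 mm across in the middle of the block, for the fob. Origin: centre of the underside, below the middle of the circle.
- tumbler: A clear glass tumbler, 72 mm across the rim and 95 mm high, standing loose at one side of the work; stays where it is. Origin: centre of its underside.
- key_slot: A fixed steel plate 120 mm (x) by 60 mm (y) on the work top with a dark slot block 17 mm high and a chrome spring lever that rises towards -x to 42 mm above the work top; not to be touched. Origin: centre of the plate's underside.
Not all that is in view belongs to the job. What is shaped like the small_lock_tray but purple or turquoise is not meant.

How it is judged:
By the outcome, as a careful person would: the job done as asked, in the order asked, and still so for the second after the job is handed in, with the robot touching nothing.
It also fails if it takes over 104 s, if anything falls off the work surface, if the arm or the gripper's body presses on something with over 40 N, if the wrist force passes 120 N, or if a joint passes its speed limit or range.

### The arm

A 6-joint arm with a two-finger parallel gripper is mounted at the origin on the work surface. World frame = base frame: x ahead of the robot, y to its left, z up, the work surface at z = 0. Lengths are in m, angles in rad, forces in N, time in s.
With the tool pointing down it reaches from about 0.3 to 0.95 m from the base axis. Payload 3.1 kg.
Tool frame: the origin (TCP) lies midway between the tips of the shut fingers; the grasp point (between the pads) lies 19 mm behind it; z points along the fingers, y is the line along which they close (so a half turn about z gives the same grasp; the last joint's range is limited). The gripper opens to 85 mm and grips with 20 to 120 N. Pads are 22 mm wide; open, the fingers measure 114 mm over their backs; the gripper's body (76 mm by 85 mm) begins 54 mm behind the grasp point. The pads swing forward as they close: fully open they stand 13 mm farther back than shut.
Start: joints at [1.189, 0.308, 1.634, -0, 1.2, -0.07], TCP at [0.192, 0.595, 0.231] pointing down, gripper open.
Joint ranges: [-3.06, 3.06], [-0.79, 1.96], [0.05, 2.63], [-1.19, 4.34], [0.05, 2.64], [-2.94, 2.94]. Speed limits (rad/s): [2.79, 2.79, 3.14, 3.14, 3.14, 3.14].

### API

Orientations are given as [roll, pitch, yaw] about the fixed x, y, z axes, in that order (R = Rz(yaw) Ry(pitch) Rx(roll)).
In Python, from workcell import manip, cams, nets gives the robot as it stands. The module is installed in compiled form; this text tells all that it offers.
- The arm moves only by the shell command python3 -m creep 'ROWS' [FORCE]. ROWS is JSON, a list of rows, each a list of 7 numbers: the turn, a rotation vector about the tool's x, y, z in rad, then the shift along the tool's x, y, z in m, then the finger opening in m, from 0 to 0.0854. In form: [[rx, ry, rz, x, y, z, hand], ...]. A call has 1 to 20 rows; each row shifts and turns the commanded pose from where the row before left it, along the tool's axes as they then stand; what a row does not reach is not made up. A row lasts 1/12 s, in which the tool goes at most 41.7 mm and 7.16 degrees, less where a joint would pass 70% of its speed; a pose out of reach is approached as far as the arm can. A call with a gripper value outside its range is refused whole. The fingers move at their own pace and stop on an object; FORCE is the grip in N (left out, the last holds). Time passes only in rows, so rows that do not move let the fingers close. It gives the time, the measured TCP pose, the force, the opening and the grip force at its end, in the units of the state.
- manip.read_state(): the state, without advancing time (a new reading comes with each control period).
- cams.snapshot(name): name is "scene" or "top" or "wrist"; returns a dict with "img" (420x560x3 uint8, blue, green, red), "intrinsics" (3x3 intrinsics, pixels), "R" (3x3) and "t" (3): a world point X has camera coordinates R X + t. Camera axes: x right, y down, z forward; pixel columns grow to the right and rows downward; lengths in m; the calibration is good to about 2 mm. A picture is of the moment at which its call begins. There is no depth.
- manip.finish_job(): hands the job in; it is judged then, once.
Trained networks look in a picture, given as the dict that the camera call returned (one of the last four; its "shot" number tells which), for a name from the list of things; names that differ only in an ending like _2 or _b are one class to them, and where a whole thing is asked for, a point or a joint stands for the part that bears it (a point fixed in the world has none). Each returns a list of dicts, best first, with "conf" (0 to 1); they miss things now and then, are a little off and sometimes report something else, mostly with a low value. They report only what shows in the picture. A call takes as long as a camera call. They do not tell look-alikes from the thing itself.
- nets.recognise(picture, label): "at" ([x, y, z] in m, in world coordinates, good to about 4 mm: the middle of the surface that is visible of it).
- nets.mark_of(picture, label): "at" ([x, y, z] in m, in world coordinates, good to about 4 mm: a listed point, or the origin of a listed thing).
The state is a dict: "clock": time; "joint_positions": joint angles; "qd": joint speeds; "joint_torque": joint torques, N m; "tool_pos": TCP position; "tcp_rot": TCP orientation; "wrist_force": force on the tool from outside, world axes, zero at the start; "moment": the same for the moment, N m; "opening": finger opening in m; "grasp_force": force on a finger pad.
Only numpy, scipy, OpenCV 4.12 (cv2) and the standard library are available. Lean on these libraries where they do the work, as an engineer would, in place of code of your own. Each camera call takes 0.05 s, during which the arm holds its last target. There are 200 camera calls.

## Working session

There is one attempt and no reset: what is moved stays moved. The work goes in short steps, Python scripts to look and compute and a shell command to move; the robot and the scene stay as the last step left them, time stands still between calls to the robot, and variables do not carry over. Pictures are saved under pics/ and viewed, at most 14 in all, crops included, and the job is handed in when it is done.

```bash
mkdir -p pics; cat > h.py <<'E'
import numpy as np, cv2
from workcell import manip, cams, nets
def ray(p,uv,z):
    K,R,t=map(np.array,(p["intrinsics"],p["R"],p["t"]))
    d=R.T@np.linalg.inv(K)@np.array([uv[0],uv[1],1.]); c=-R.T@t.ravel()
    return c+d*(z-c[2])/d[2]
def proj(p,X):
    K,R,t=map(np.array,(p["intrinsics"],p["R"],p["t"]))
    q=K@(R@np.array(X)+t.ravel()); return q[:2]/q[2]
E
python3 - <<'E'
from h import *
for n in("top","scene"):
    p=cams.snapshot(n); cv2.imwrite(f"pics/{n}0.png",p["img"])
    if n=="top":
        for l in "large_padlock small_padlock key_block fob large_lock_tray small_lock_tray key_block_tray fob_tray tumbler key_slot".split():
            for d in nets.mark_of(p,l): print(l,round(d["conf"],2),np.round(d["at"],3),proj(p,d["at"]).astype(int))
s=manip.read_state();print(s["tool_pos"],s["tcp_rot"],s["clock"])
E
```

```text
large_padlock 0.84 [ 0.447  0.27  -0.005] [189 277]
small_padlock 0.75 [ 0.43  -0.112 -0.005] [332 287]
key_block 0.61 [ 0.433 -0.297  0.002] [403 288]
large_lock_tray 0.59 [ 0.616 -0.086  0.002] [323 217]
small_lock_tray 0.98 [ 0.607 -0.257 -0.   ] [387 222]
small_lock_tray 0.96 [ 0.757 -0.37   0.002] [428 168]
small_lock_tray 0.9 [ 0.835 -0.127  0.003] [339 138]
key_block_tray 0.79 [0.644 0.1   0.002] [255 205]
tumbler 0.91 [ 0.463 -0.459 -0.001] [464 278]
key_slot 0.82 [ 0.444  0.461 -0.   ] [118 276]
[0.19175791 0.59486444 0.23126787] [-3.14155658e+00 -1.08282889e-06  2.82977739e+00] 0.6
```

View pics/top0.png

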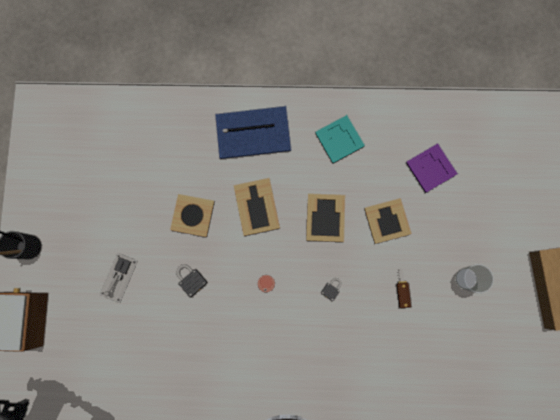

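View pics/scene0.png

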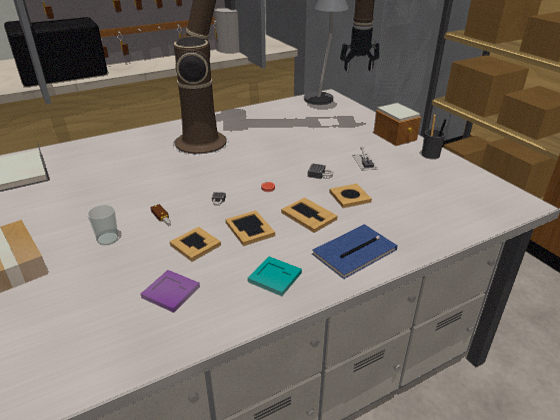

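The top view (right = −y, up = +x) shows:
- **Objects:** large padlock (191,280), fob (266,284), small padlock (331,289), key block (403,292), tumbler (466,279), lever plate (119,277).
- **Trays:** fob (193,216), key block (257,207), large lock (325,218).
- **small_lock_tray candidates:** wood (387,221), purple (431,168), turquoise (340,139). The wooden one fits, since purple and turquoise are excluded.

I'll fit the outlines and check that choice in a crop.

```bash
cat >> h.py <<'E'
from scipy.optimize import minimize
def lk(L,Wb,Ws,Lb):  # outline: body Lb long Wb wide, narrow Ws wide to total L
    a=-L/2; b=a+Lb
    return np.array([[a,-Wb/2],[b,-Wb/2],[b,-Ws/2],[L/2,-Ws/2],[L/2,Ws/2],[b,Ws/2],[b,Wb/2],[a,Wb/2]])
c=np.linspace(0,2*np.pi,40,endpoint=False)
circ=np.c_[np.cos(c),np.sin(c)]
# name: outline, height of outline
SH={"large_padlock":(lk(.084,.060,.042,.050),.02),"small_padlock":(lk(.058,.040,.028,.034),.014),
"key_block":(lk(.102,.032,.010,.066),.015),"fob":(circ*.023,.014),
"large_lock_tray":(lk(.100,.076,.050,.066),.014),"small_lock_tray":(lk(.074,.056,.034,.050),.014),
"key_block_tray":(lk(.118,.048,.022,.082),.014),"fob_tray":(circ*.031,.014)}
def world(n,q):
    P,h=SH[n]; c,s=np.cos(q[2]),np.sin(q[2])
    return np.c_[P@np.array([[c,s],[-s,c]])+q[:2],np.full(len(P),h)]
def outl(p,n,q): return np.array([proj(p,X) for X in world(n,q)])
def fit(p,n,mask,q0,S=4,yaws=None):
    """mask at S-times size"""
    m=mask>0
    def cost(q):
        r=np.zeros(m.shape,np.uint8); cv2.fillPoly(r,[np.round((outl(p,n,q)+.5)*S*16).astype(np.int32)],1,shift=4); r=r>0
        return 1-(r&m).sum()/max((r|m).sum(),1)
    best=None
    for y in (np.arange(0,6.28,.52) if yaws is None else yaws):
        q=np.array([*q0[:2],y]); sim=np.vstack([q,q+[.012,0,0],q+[0,.012,0],q+[0,0,.25]])
        o=minimize(cost,q,method="Nelder-Mead",options=dict(initial_simplex=sim,xatol=1e-4,fatol=1e-4))
        if best is None or o.fun<best.fun: best=o
    return best.x,1-best.fun
E
cat > a.py <<'E'
from h import *
p=cams.snapshot("top"); im=p["img"]; S=4
big=cv2.resize(im,None,fx=S,fy=S,interpolation=cv2.INTER_CUBIC)
g=big.max(2).astype(int); b,gg,r=[big[...,i].astype(int) for i in range(3)]
px={"large_padlock":(191,280,22),"small_padlock":(331,289,15),"key_block":(403,290,24),"fob":(266,284,13),
"large_lock_tray":(325,218,24),"small_lock_tray":(387,221,20),"key_block_tray":(257,207,28),"fob_tray":(193,216,20)}
vis=big.copy(); out={}
for n,(u,v,R) in px.items():
    roi=np.zeros(g.shape,np.uint8); cv2.circle(roi,(u*S,v*S),R*S,1,-1)
    if "tray" in n: m=g<95
    elif n=="fob": m=(r-b)>50
    elif n=="key_block": m=(g<125)|((r-b)>25)
    else: m=g<125
    m=(m&(roi>0)).astype(np.uint8)
    k,lab,st,_=cv2.connectedComponentsWithStats(m); m=(lab==1+st[1:,4].argmax()).astype(np.uint8)
    if "padlock" in n:  # fill the shackle's hole
        cs,_=cv2.findContours(m,cv2.RETR_EXTERNAL,2); m[:]=0; cv2.drawContours(m,cs,-1,1,-1)
    q,iou=fit(p,n,m,ray(p,(u,v),.014),yaws=[0] if "fob" in n else None)
    out[n]=q; print(n,np.round(q,4),"iou",round(iou,2),"area px",m.sum()/S/S)
    cv2.polylines(vis,[np.round((outl(p,n,q)+.5)*S).astype(int)],True,(0,255,0),1)
np.save("fit.npy",out,allow_pickle=True)
v=vis[120*S:310*S,165*S:455*S]; cv2.imwrite("pics/fit0.png",cv2.resize(v,(800,int(800*190/290))))
E
python3 a.py
```

```text
large_padlock [0.4398 0.2477 5.4168] iou 0.72 area px 508.5625
small_padlock [ 0.4293 -0.1081  5.7229] iou 0.69 area px 223.25
key_block [ 0.4336 -0.2898  6.4477] iou 0.79 area px 387.6875
fob [ 0.4373  0.0667 -0.0012] iou 0.77 area px 188.9375
large_lock_tray [ 0.617  -0.0889 -0.0338] iou 0.94 area px 885.9375
small_lock_tray [ 0.6113 -0.2544  6.5412] iou 0.91 area px 472.875
key_block_tray [0.6422 0.0971 0.2421] iou 0.91 area px 599.5
fob_tray [ 0.6149  0.2693 -0.0543] iou 0.93 area px 385.4375
```

View pics/fit0.png

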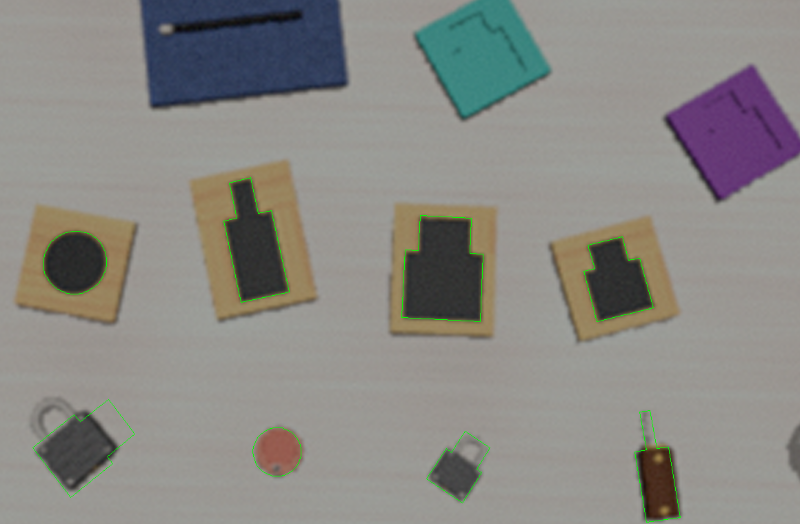

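The trays, fob, key block and small padlock outlines fit, and the wooden small tray at crop (617,280) is confirmed next to the purple and turquoise look-alikes. The large padlock's fit turned the wrong way: its shackle points up-left at crop (50,415). I'll refit on the bodies only.

```bash
cat > b.py <<'E'
from h import *
p=cams.snapshot("top"); im=p["img"]; S=4
big=cv2.resize(im,None,fx=S,fy=S,interpolation=cv2.INTER_CUBIC)
g=big.max(2).astype(int)
rect=lambda a,b:np.array([[-a,-b],[a,-b],[a,b],[-a,b]])/2
B={"large_padlock":(rect(.05,.06),.024,(191,281),22,.705,.017,80),"small_padlock":(rect(.034,.04),.016,(330,290),14,-.52,.012,80),"key_block":(rect(.066,.032),.018,(404,295),20,.165,.018,110)}
out=np.load("fit.npy",allow_pickle=True).item(); vis=big.copy()
for n,(P,h,uv,R,y,off,th) in B.items():
    SH["b"]=(P,h)
    roi=np.zeros(g.shape,np.uint8); cv2.circle(roi,(uv[0]*S,uv[1]*S),R*S,1,-1)
    m=((g<th)&(roi>0)).astype(np.uint8)
    m=cv2.morphologyEx(m,cv2.MORPH_CLOSE,np.ones((9,9)));m=cv2.morphologyEx(m,cv2.MORPH_OPEN,np.ones((17,17)))
    q,iou=fit(p,"b",m,ray(p,uv,h),yaws=[y-.15,y,y+.15])
    cv2.polylines(vis,[np.round((outl(p,"b",q)+.5)*S).astype(int)],True,(0,255,0),1)
    o=q+[off*np.cos(q[2]),off*np.sin(q[2]),0]; out[n]=o
    cv2.polylines(vis,[np.round((outl(p,n,o)+.5)*S).astype(int)],True,(0,255,255),1)
    print(n,"body",np.round(q,4),"origin",np.round(o,4),round(iou,2))
out["body"]={n:out[n]-[B[n][5]*np.cos(out[n][2]),B[n][5]*np.sin(out[n][2]),0] for n in B}
np.save("fit.npy",out,allow_pickle=True)
cs=[vis[(v-35)*S:(v+30)*S,(u-32)*S:(u+32)*S] for u,v in((191,281),(330,290),(404,292))]
cv2.imwrite("pics/fit1.png",np.hstack(cs))
for n in("large_padlock","small_padlock","key_block"):
    t=out[n.replace("padlock","lock")+"_tray"]; print(n,"pick yaw",np.rad2deg(out[n][2]),"place yaw",np.rad2deg(t[2])%360)
E
python3 b.py
```

```text
large_padlock body [0.4345 0.2546 0.761 ] origin [0.4468 0.2663 0.761 ] 0.9
small_padlock body [ 0.4209 -0.1032 -0.6945] origin [ 0.4301 -0.1109 -0.6945] 0.71
key_block body [ 0.417  -0.2926  0.0839] origin [ 0.4349 -0.2911  0.0839] 0.91
large_padlock pick yaw 43.60493969302217 place yaw 358.06139963139657
small_padlock pick yaw -39.79336515633556 place yaw 14.783616977117106
key_block pick yaw 4.809779578230331 place yaw 13.871496058122126
```

View pics/fit1.png

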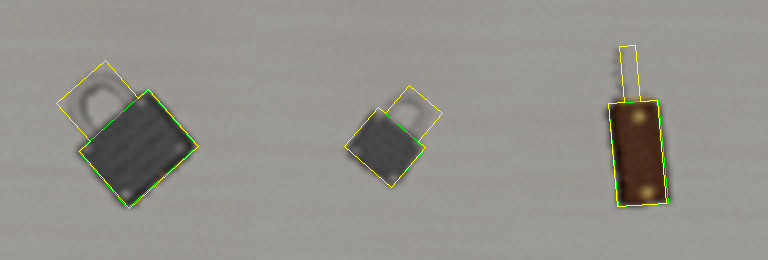

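```bash
cat > plan.py <<'E'
import sys
from h import *
from scipy.spatial.transform import Rotation as Ro
s=manip.read_state(); f=np.load("fit.npy",allow_pickle=True).item()
a=sys.argv
if len(a)>2:
    n=a[1]; z=float(a[2]); off=float(a[3])
    q=f[n]; yaw=q[2]+np.pi; x,y=q[0]-off*np.cos(q[2]),q[1]-off*np.sin(q[2])
    R=Ro.from_euler("xyz",s["tcp_rot"]); Rt=Ro.from_euler("xyz",[np.pi,0,yaw])
    print("target",np.round([x,y,z,yaw],4),"tool shift now",np.round(R.inv().apply(np.array([x,y,z])-s["tool_pos"]),4),"turn",np.round((R.inv()*Rt).as_rotvec(),3))
    print("shift if turned",np.round(Rt.inv().apply(np.array([x,y,z])-s["tool_pos"]),4))
print("t",s["clock"],"tcp",np.round(s["tool_pos"],4),np.round(s["tcp_rot"],3),"F",np.round(s["wrist_force"],1),"open",s["opening"],"grip",s["grasp_force"],"j6",round(s["joint_positions"][5],2))
E
python3 plan.py large_padlock 0.12 0.017
```

```text
target [0.4345 0.2546 0.12   3.9026] tool shift now [-0.3354 -0.2494  0.1113] turn [ 0.    -0.    -1.073]
shift if turned [ 0.0589 -0.4138  0.1113]
t 0.7 tcp [0.1918 0.5949 0.2313] [ 3.142 -0.     2.83 ] F [-0.2  1.  -0.5] open 0.08506347088863826 grip 0.0 j6 -0.07
```

```bash
python3 -m creep '[[0,0,0,-0.024,-0.0178,0,0.085],[0,0,0,-0.024,-0.0178,0,0.085],[0,0,0,-0.024,-0.0178,0,0.085],[0,0,0,-0.024,-0.0178,0,0.085],[0,0,0,-0.024,-0.0178,0,0.085],[0,0,0,-0.024,-0.0178,0,0.085],[0,0,0,-0.024,-0.0178,0,0.085],[0,0,0,-0.024,-0.0178,0,0.085],[0,0,0,-0.024,-0.0178,0,0.085],[0,0,0,-0.024,-0.0178,0,0.085],[0,0,0,-0.024,-0.0178,0,0.085],[0,0,0,-0.024,-0.0178,0,0.085],[0,0,0,-0.024,-0.0178,0,0.085],[0,0,0,-0.024,-0.0178,0,0.085]]' 60
python3 -m creep '[[0,0,-0.1,0,0,0.01,0.085],[0,0,-0.1,0,0,0.01,0.085],[0,0,-0.1,0,0,0.01,0.085],[0,0,-0.1,0,0,0.01,0.085],[0,0,-0.1,0,0,0.01,0.085],[0,0,-0.1,0,0,0.01,0.085],[0,0,-0.1,0,0,0.01,0.085],[0,0,-0.1,0,0,0.01,0.085],[0,0,-0.1,0,0,0.01,0.085],[0,0,-0.1,0,0,0.01,0.085],[0,0,-0.073,0,0,0.01,0.085],[0,0,0,0,0,0,0.085]]' 60
python3 plan.py large_padlock 0.003 0.017
python3 - <<'E'
from h import *
p=cams.snapshot("wrist"); f=np.load("fit.npy",allow_pickle=True).item()
cv2.polylines(p["img"],[outl(p,"large_padlock",f["large_padlock"]).round().astype(int)],True,(0,255,0),1)
cv2.imwrite("pics/w1.png",p["img"])
E
```

```text
clock: 1.87
tool_pos: [0.4359, 0.2534, 0.2316]
tcp_rot: [3.141, 0.001, 2.83]
wrist_force: [0.3, 0.4, 0.8]
opening: 0.0851
grasp_force: 0.0
clock: 2.87
tool_pos: [0.4336, 0.2538, 0.1195]
tcp_rot: [3.14, -0.004, -2.379]
wrist_force: [-1.3, -0.7, 0.9]
opening: 0.0849
grasp_force: 0.0
target [4.3450e-01 2.5460e-01 3.0000e-03 3.9026e+00] tool shift now [-0.0016 -0.0002  0.1164] turn [ 0.001 -0.004  0.001]
shift if turned [-1.100e-03 -1.000e-04  1.165e-01]
t 2.8667 tcp [0.4336 0.2538 0.1195] [ 3.14  -0.004 -2.379] F [-1.3 -0.7  0.9] open 0.08487012113897831 grip 0.0 j6 -1.89
```

View pics/w1.png

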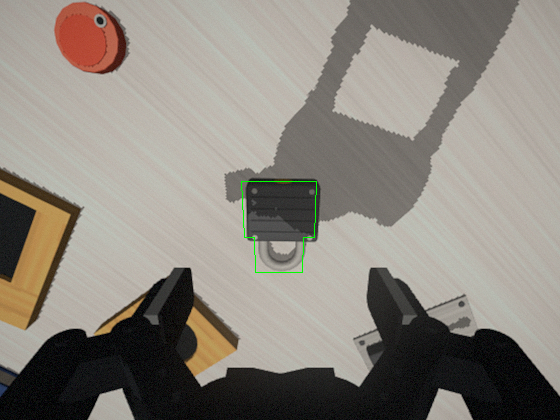

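The outline lands on the padlock at (281,210), with the shackle at (281,250), so the pose is good. Descending to grasp.

```bash
python3 -m creep '[[0,0,0,-0.001,0,0.014,0.085],[0,0,0,0,0,0.018,0.085],[0,0,0,0,0,0.018,0.085],[0,0,0,0,0,0.018,0.085],[0,0,0,0,0,0.016,0.085],[0,0,0,0,0,0.014,0.085],[0,0,0,0,0,0.01,0.085],[0,0,0,0,0,0.008,0.085],[0,0,0,0,0,0,0.085]]' 60
python3 -m creep '[[0,0,0,0,0,0,0.05],[0,0,0,0,0,0,0.05],[0,0,0,0,0,0,0.05],[0,0,0,0,0,0,0.05],[0,0,0,0,0,0,0.05],[0,0,0,0,0,0,0.05]]' 60
```

```text
clock: 3.67
tool_pos: [0.4351, 0.255, 0.0043]
tcp_rot: [3.141, -0.002, -2.381]
wrist_force: [-0.6, -0.3, -0.2]
opening: 0.0849
grasp_force: 0.0
clock: 4.17
tool_pos: [0.4369, 0.256, 0.0066]
tcp_rot: [-3.141, 0.002, -2.381]
wrist_force: [-2.1, 1.2, 5.0]
opening: 0.0582
grasp_force: 66.9
```

```bash
python3 -m creep '[[0,0,0,0,0,-0.005,0.05],[0,0,0,0,0,-0.01,0.05],[0,0,0,0,0,-0.015,0.05],[0,0,0,0,0,-0.02,0.05],[0,0,0,0,0,-0.02,0.05],[0,0,0,0,0,-0.015,0.05],[0,0,0,0,0,0,0.05],[0,0,0,0,0,0,0.05]]' 60
python3 plan.py large_lock_tray 0.09 0.017
python3 - <<'E'
from h import *
p=cams.snapshot("wrist")
cv2.imwrite("pics/w2.png",p["img"])
E
```

```text
clock: 4.83
tool_pos: [0.4363, 0.2554, 0.0911]
tcp_rot: [-3.141, 0.002, -2.38]
wrist_force: [-0.3, -0.6, -3.6]
opening: 0.0593
grasp_force: 65.9
target [ 0.6    -0.0883  0.09    3.1078] tool shift now [ 0.1186 -0.3618  0.0012] turn [-0.     0.002  0.795]
shift if turned [-0.1752 -0.338   0.0011]
t 4.8333 tcp [0.4363 0.2554 0.0911] [-3.141e+00  2.000e-03 -2.380e+00] F [-0.3 -0.6 -3.6] open 0.05931033016639577 grip 65.93985915184021 j6 -1.89
```

View pics/w2.png

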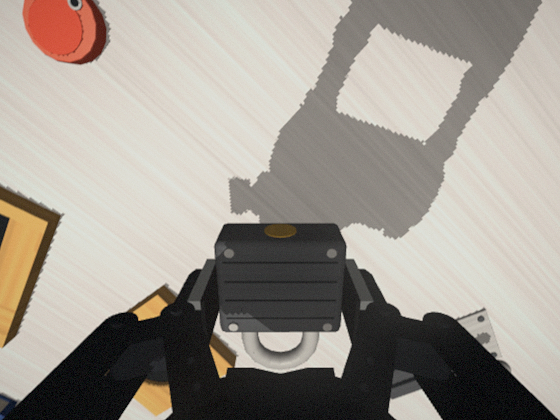

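Held squarely between the pads, shackle towards the palm side (281,350). Carrying it to its tray.

```bash
python3 -m creep '[[0,0,0,0.0045,-0.013,0,0.05],[0,0,0,0.0085,-0.0258,0,0.05],[0,0,0,0.0085,-0.0258,0,0.05],[0,0,0,0.0085,-0.0258,0,0.05],[0,0,0,0.0085,-0.0258,0,0.05],[0,0,0,0.0085,-0.0258,0,0.05],[0,0,0,0.0085,-0.0258,0,0.05],[0,0,0,0.0085,-0.0258,0,0.05],[0,0,0,0.0085,-0.0258,0,0.05],[0,0,0,0.0085,-0.0258,0,0.05],[0,0,0,0.0085,-0.0258,0,0.05],[0,0,0,0.0085,-0.0258,0,0.05],[0,0,0,0.0085,-0.0258,0,0.05],[0,0,0,0.0085,-0.0258,0,0.05],[0,0,0,0.004,-0.013,0,0.05]]' 60
python3 -m creep '[[0,0,0.1,0,0,0,0.05],[0,0,0.1,0,0,0,0.05],[0,0,0.1,0,0,0,0.05],[0,0,0.1,0,0,0,0.05],[0,0,0.1,0,0,0,0.05],[0,0,0.1,0,0,0,0.05],[0,0,0.1,0,0,0,0.05],[0,0,0.095,0,0,0,0.05],[0,0,0,0,0,0,0.05],[0,0,0,0,0,0,0.05]]' 60
python3 plan.py large_lock_tray 0.017 0.016
python3 - <<'E'
from h import *
p=cams.snapshot("wrist"); f=np.load("fit.npy",allow_pickle=True).item()
cv2.polylines(p["img"],[outl(p,"large_lock_tray",f["large_lock_tray"]).round().astype(int)],True,(0,255,0),1)
cv2.imwrite("pics/w3.png",p["img"])
E
```

```text
clock: 6.13
tool_pos: [0.5989, -0.0912, 0.0883]
tcp_rot: [3.141, -0.002, -2.382]
wrist_force: [0.5, 0.3, -3.9]
opening: 0.0583
grasp_force: 65.9
clock: 6.97
tool_pos: [0.5977, -0.0878, 0.0888]
tcp_rot: [3.141, -0.003, 3.11]
wrist_force: [-0.7, -0.0, -3.3]
opening: 0.0587
grasp_force: 65.9
target [ 0.601  -0.0883  0.017   3.1078] tool shift now [-0.0036 -0.0005  0.0718] turn [ 0.001 -0.003  0.003]
shift if turned [-0.0034 -0.0005  0.0718]
t 6.9667 tcp [ 0.5977 -0.0878  0.0888] [ 3.141e+00 -3.000e-03  3.110e+00] F [-0.7 -0.  -3.3] open 0.05868254586475412 grip 65.8799135684967 j6 -1.76
```

View pics/w3.png

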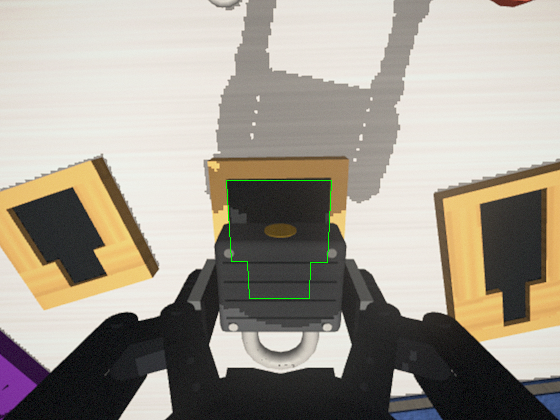

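The tray outline matches the recess at (279,240) and the padlock is aligned with it. Lowering.

```bash
python3 -m creep '[[0,0,0,-0.0035,-0.0005,0.008,0.05],[0,0,0,0,0,0.013,0.05],[0,0,0,0,0,0.013,0.05],[0,0,0,0,0,0.012,0.05],[0,0,0,0,0,0.008,0.05],[0,0,0,0,0,0.004,0.05],[0,0,0,0,0,0.003,0.05],[0,0,0,0,0,0.002,0.05],[0,0,0,0,0,0,0.05]]' 60
python3 -m creep '[[0,0,0,0,0,0.002,0.05],[0,0,0,0,0,0.002,0.05],[0,0,0,0,0,0,0.05]]' 60
python3 -m creep '[[0,0,0,0,0,0.001,0.05],[0,0,0,0,0,0.001,0.05],[0,0,0,0,0,0,0.05]]' 60
```

```text
clock: 7.77
tool_pos: [0.6025, -0.0891, 0.0271]
tcp_rot: [3.142, -0.0, 3.108]
wrist_force: [-0.1, 0.7, -3.9]
opening: 0.0581
grasp_force: 65.9
clock: 8.02
tool_pos: [0.6026, -0.0891, 0.0234]
tcp_rot: [-3.142, 0.0, 3.108]
wrist_force: [-0.6, -0.6, -3.3]
opening: 0.058
grasp_force: 65.9
clock: 8.27
tool_pos: [0.6024, -0.089, 0.0212]
tcp_rot: [-3.142, -0.0, 3.108]
wrist_force: [0.4, -0.6, -3.6]
opening: 0.0583
grasp_force: 65.9
```

```bash
python3 -m creep '[[0,0,0,0,0,0.001,0.05],[0,0,0,0,0,0.001,0.05],[0,0,0,0,0,0,0.05]]' 60
python3 -m creep '[[0,0,0,0,0,0.001,0.05],[0,0,0,0,0,0.0005,0.05],[0,0,0,0,0,0,0.05]]' 60
```

```text
clock: 8.52
tool_pos: [0.6023, -0.089, 0.019]
tcp_rot: [3.142, -0.0, 3.108]
wrist_force: [0.2, -0.1, -3.7]
opening: 0.0582
grasp_force: 65.9
clock: 8.77
tool_pos: [0.6023, -0.089, 0.0176]
tcp_rot: [3.142, -0.0, 3.108]
wrist_force: [-0.5, -1.0, -3.9]
opening: 0.0579
grasp_force: 65.9
```

```bash
python3 -m creep '[[0,0,0,0,0,0.001,0.05],[0,0,0,0,0,0,0.05]]' 60
python3 -m creep '[[0,0,0,0,0,0.001,0.05],[0,0,0,0,0,0,0.05]]' 60
```

```text
clock: 8.93
tool_pos: [0.6026, -0.0891, 0.0168]
tcp_rot: [-3.142, 0.0, 3.108]
wrist_force: [-0.5, -0.4, -3.4]
opening: 0.0585
grasp_force: 65.9
clock: 9.1
tool_pos: [0.6026, -0.0891, 0.0167]
tcp_rot: [3.142, -0.0, 3.108]
wrist_force: [-2.4, -0.0, 3.4]
opening: 0.0585
grasp_force: 66.7
```

Contact, about 7 N change. Releasing, rising, and planning the small padlock.

```bash
python3 -m creep '[[0,0,0,0,0,0,0.062],[0,0,0,0,0,0,0.07],[0,0,0,0,0,0,0.08],[0,0,0,0,0,0,0.085],[0,0,0,0,0,0,0.085],[0,0,0,0,0,-0.01,0.085],[0,0,0,0,0,-0.02,0.085],[0,0,0,0,0,-0.025,0.085],[0,0,0,0,0,-0.025,0.085],[0,0,0,0,0,-0.02,0.085],[0,0,0,0,0,0,0.085],[0,0,0,0,0,0,0.085]]' 30
python3 plan.py small_padlock 0.117 0.012
python3 - <<'E'
from h import *
p=cams.snapshot("wrist"); f=np.load("fit.npy",allow_pickle=True).item()
cv2.polylines(p["img"],[outl(p,"large_lock_tray",f["large_lock_tray"]).round().astype(int)],True,(0,255,0),1)
cv2.imwrite("pics/w4.png",p["img"])
E
```

```text
clock: 10.1
tool_pos: [0.604, -0.0894, 0.1181]
tcp_rot: [-3.141, 0.004, 3.108]
wrist_force: [0.1, -0.4, -0.0]
opening: 0.0848
grasp_force: 0.0
target [ 0.4209 -0.1032  0.117   2.4471] tool shift now [ 0.1826 -0.02    0.0003] turn [0.001 0.005 0.661]
shift if turned [ 0.1319 -0.1278  0.0011]
t 10.1 tcp [ 0.604  -0.0894  0.1181] [-3.141  0.004  3.108] F [ 0.1 -0.4 -0. ] open 0.0848293285137858 grip 0.0 j6 -1.76
```

View pics/w4.png

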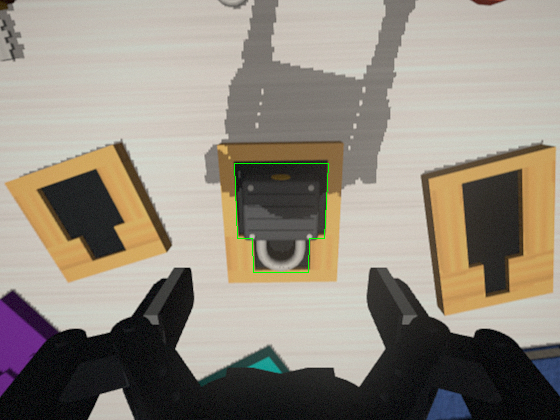

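The large padlock sits centred in its recess (280,215) with the shackle in the narrow part. On to the small padlock, refining its pose from the wrist camera.

```bash
python3 -m creep '[[0,0,0,0.026,-0.0029,0,0.085],[0,0,0,0.026,-0.0029,0,0.085],[0,0,0,0.026,-0.0029,0,0.085],[0,0,0,0.026,-0.0029,0,0.085],[0,0,0,0.026,-0.0029,0,0.085],[0,0,0,0.026,-0.0029,0,0.085],[0,0,0,0.026,-0.0029,0,0.085],[0,0,0.1,0,0,0,0.085],[0,0,0.1,0,0,0,0.085],[0,0,0.1,0,0,0,0.085],[0,0,0.1,0,0,0,0.085],[0,0,0.1,0,0,0,0.085],[0,0,0.1,0,0,0,0.085],[0,0,0.06,0,0,0,0.085],[0,0,0,0,0,0,0.085],[0,0,0,0,0,0,0.085]]' 30
cat > wfit.py <<'E'
import sys
from h import *
n,h,w,l,off,th,R=sys.argv[1],*map(float,sys.argv[2:8]); f=np.load("fit.npy",allow_pickle=True).item()
p=cams.snapshot("wrist"); im=p["img"]; S=2
big=cv2.resize(im,None,fx=S,fy=S,interpolation=cv2.INTER_CUBIC); g=big.max(2)
q0=f[n]; c0=[q0[0]-off*np.cos(q0[2]),q0[1]-off*np.sin(q0[2])]
roi=np.zeros(g.shape,np.uint8); cv2.circle(roi,tuple((proj(p,[*c0,h])*S).astype(int)),int(R*S),1,-1)
m=((g<th)&(roi>0)).astype(np.uint8)
m=cv2.morphologyEx(m,cv2.MORPH_CLOSE,np.ones((9,9)));m=cv2.morphologyEx(m,cv2.MORPH_OPEN,np.ones((25,25)))
SH["b"]=(np.array([[-l,-w],[l,-w],[l,w],[-l,w]])/2,h)
q,iou=fit(p,"b",m,c0,S=S,yaws=[q0[2]-.15,q0[2],q0[2]+.15])
o=q+[off*np.cos(q[2]),off*np.sin(q[2]),0]
print(n,"was",np.round(q0,4),"now",np.round(o,4),"iou",round(iou,2))
if iou>.85: f[n]=o; np.save("fit.npy",f,allow_pickle=True)
cv2.polylines(im,[outl(p,n,o).round().astype(int)],True,(0,255,255),1)
cv2.imwrite(f"pics/w_{n}.png",im)
E
python3 wfit.py small_padlock .018 .040 .034 .012 80 45
python3 plan.py small_padlock 0.004 0.012
```

```text
clock: 11.48
tool_pos: [0.4187, -0.1028, 0.1146]
tcp_rot: [-3.141, -0.003, 2.449]
wrist_force: [0.0, -0.9, -0.1]
opening: 0.0852
grasp_force: 0.0
small_padlock was [ 0.4301 -0.1109 -0.6945] now [ 0.4236 -0.1083 -0.6236] iou 0.59
target [ 0.4209 -0.1032  0.004   2.4471] tool shift now [-0.002   0.0011  0.1108] turn [-0.001 -0.002  0.002]
shift if turned [-0.0018  0.001   0.1108]
t 11.5333 tcp [ 0.4189 -0.1029  0.1148] [-3.141e+00 -2.000e-03  2.449e+00] F [-0.3  0.2 -0.1] open 0.08503113329803487 grip 0.0 j6 -1.22
```

View pics/w_small_padlock.png

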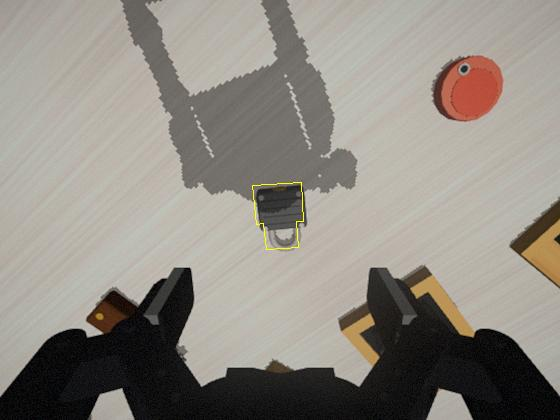

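The small padlock's body is at (281,206), shackle (284,240). It is turned about 7° in the image, and the mask took in some of the shadow. Refitting with other thresholds.

```bash
for t in 50 60 70; do python3 wfit.py small_padlock .018 .040 .034 .012 $t 36; done
python3 - <<'E'
import cv2; im=cv2.imread("pics/w_small_padlock.png"); cv2.imwrite("pics/w5.png",cv2.resize(im[160:270,210:350],None,fx=4,fy=4))
E
python3 plan.py small_padlock 0.004 0.012
```

```text
small_padlock was [ 0.4301 -0.1109 -0.6945] now [ 0.4289 -0.1122 -0.8445] iou 0.0
small_padlock was [ 0.4301 -0.1109 -0.6945] now [ 0.4255 -0.1123 -0.5635] iou 0.31
small_padlock was [ 0.4301 -0.1109 -0.6945] now [ 0.4262 -0.1068 -0.5596] iou 0.52
target [ 0.4209 -0.1032  0.004   2.4471] tool shift now [-0.0012  0.0008  0.1114] turn [-0.    -0.001  0.001]
shift if turned [-0.0012  0.0008  0.1114]
t 11.6833 tcp [ 0.4195 -0.1031  0.1154] [-3.141e+00 -1.000e-03  2.449e+00] F [-0.4 -0.4 -0.5] open 0.08501781692483504 grip 0.0 j6 -1.22
```

View pics/w5.png

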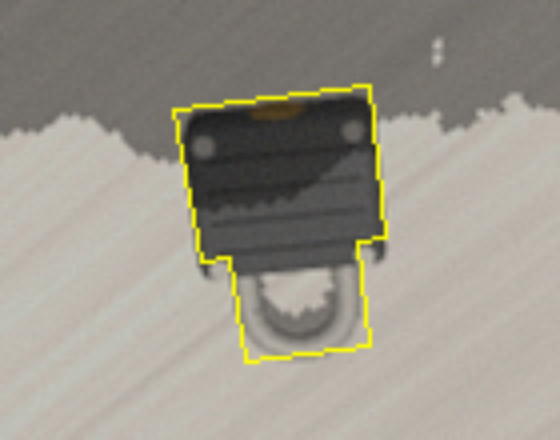

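The turn of −0.56 matches; the body is really about 2 mm further along +x and about 1 mm to the right. Setting that by hand and grasping.

```bash
python3 - <<'E'
import numpy as np
f=np.load("fit.npy",allow_pickle=True).item(); f["small_padlock"]=np.array([.4285,-.1068,-.56]); np.save("fit.npy",f,allow_pickle=True)
E
python3 plan.py small_padlock 0.004 0.012
```

```text
target [ 0.4183 -0.1004  0.004   2.5816] tool shift now [0.0026 0.0013 0.1114] turn [-0.    -0.001 -0.133]
shift if turned [0.0024 0.0016 0.1114]
t 11.6833 tcp [ 0.4195 -0.1031  0.1154] [-3.141e+00 -1.000e-03  2.449e+00] F [-0.4 -0.4 -0.5] open 0.08501781692483504 grip 0.0 j6 -1.22
```

```bash
python3 -m creep '[[0,0,-0.07,0,0,0,0.085],[0,0,-0.063,0,0,0,0.085],[0,0,0,0.0024,0.0016,0.014,0.085],[0,0,0,0,0,0.018,0.085],[0,0,0,0,0,0.018,0.085],[0,0,0,0,0,0.018,0.085],[0,0,0,0,0,0.016,0.085],[0,0,0,0,0,0.014,0.075],[0,0,0,0,0,0.008,0.065],[0,0,0,0,0,0.005,0.06],[0,0,0,0,0,0,0.06]]' 35
python3 -m creep '[[0,0,0,0,0,0,0.03],[0,0,0,0,0,0,0.03],[0,0,0,0,0,0,0.03],[0,0,0,0,0,0,0.03],[0,0,0,0,0,0,0.03],[0,0,0,0,0,0,0.03]]' 35
python3 -m creep '[[0,0,0,0,0,-0.005,0.03],[0,0,0,0,0,-0.01,0.03],[0,0,0,0,0,-0.015,0.03],[0,0,0,0,0,-0.02,0.03],[0,0,0,0,0,-0.02,0.03],[0,0,0,0,0,-0.015,0.03],[0,0,0,0,0,0,0.03],[0,0,0,0,0,0,0.03]]' 35
python3 plan.py small_lock_tray 0.09 0.012
```

```text
clock: 12.6
tool_pos: [0.4181, -0.1004, 0.004]
tcp_rot: [-3.141, -0.002, 2.581]
wrist_force: [-0.5, 0.6, 0.1]
opening: 0.0604
grasp_force: 0.0
clock: 13.1
tool_pos: [0.4196, -0.1009, 0.0056]
tcp_rot: [3.141, 0.002, 2.581]
wrist_force: [-0.1, -0.4, 6.8]
opening: 0.0388
grasp_force: 36.6
clock: 13.77
tool_pos: [0.4193, -0.1008, 0.0907]
tcp_rot: [3.141, 0.002, 2.581]
wrist_force: [-0.0, -0.5, -1.1]
opening: 0.0387
grasp_force: 35.9
target [ 0.5997 -0.2575  0.09    9.6828] tool shift now [-0.2361 -0.0368  0.0012] turn [-0.     0.002 -0.819]
shift if turned [-0.1345 -0.1976  0.0007]
t 13.7667 tcp [ 0.4193 -0.1008  0.0907] [3.141e+00 2.000e-03 2.581e+00] F [-0.  -0.5 -1.1] open 0.03874281370579264 grip 35.8595073223114 j6 -1.35
```

```bash
python3 -m creep '[[0,0,0,-0.0131,-0.002,0,0.03],[0,0,0,-0.0262,-0.0041,0,0.03],[0,0,0,-0.0262,-0.0041,0,0.03],[0,0,0,-0.0262,-0.0041,0,0.03],[0,0,0,-0.0262,-0.0041,0,0.03],[0,0,0,-0.0262,-0.0041,0,0.03],[0,0,0,-0.0262,-0.0041,0,0.03],[0,0,0,-0.0262,-0.0041,0,0.03],[0,0,0,-0.0262,-0.0041,0,0.03],[0,0,0,-0.0131,-0.002,0,0.03]]' 35
python3 -m creep '[[0,0,-0.1,0,0,0,0.03],[0,0,-0.1,0,0,0,0.03],[0,0,-0.1,0,0,0,0.03],[0,0,-0.1,0,0,0,0.03],[0,0,-0.1,0,0,0,0.03],[0,0,-0.1,0,0,0,0.03],[0,0,-0.1,0,0,0,0.03],[0,0,-0.1,0,0,0,0.03],[0,0,-0.019,0,0,0,0.03],[0,0,0,0,0,0,0.03],[0,0,0,0,0,0,0.03]]' 35
python3 plan.py small_lock_tray 0.016 0.011
python3 - <<'E'
from h import *
p=cams.snapshot("wrist"); f=np.load("fit.npy",allow_pickle=True).item()
cv2.polylines(p["img"],[outl(p,"small_lock_tray",f["small_lock_tray"]).round().astype(int)],True,(0,255,0),1)
cv2.imwrite("pics/w6.png",p["img"])
E
```

```text
clock: 14.6
tool_pos: [0.6, -0.2589, 0.0878]
tcp_rot: [-3.141, -0.0, 2.58]
wrist_force: [0.3, -0.5, -1.3]
opening: 0.0389
grasp_force: 35.8
clock: 15.52
tool_pos: [0.598, -0.2567, 0.0884]
tcp_rot: [3.14, -0.002, -2.885]
wrist_force: [0.4, -0.4, -1.7]
opening: 0.0391
grasp_force: 35.9
target [ 0.6007 -0.2572  0.016   9.6828] tool shift now [-0.0026 -0.0013  0.0724] turn [ 0.001 -0.002 -0.002]
shift if turned [-0.0025 -0.0012  0.0724]
t 15.5167 tcp [ 0.598  -0.2567  0.0884] [ 3.140e+00 -2.000e-03 -2.885e+00] F [ 0.4 -0.4 -1.7] open 0.03911184028595876 grip 35.85447013378143 j6 -2.3
```

View pics/w6.png

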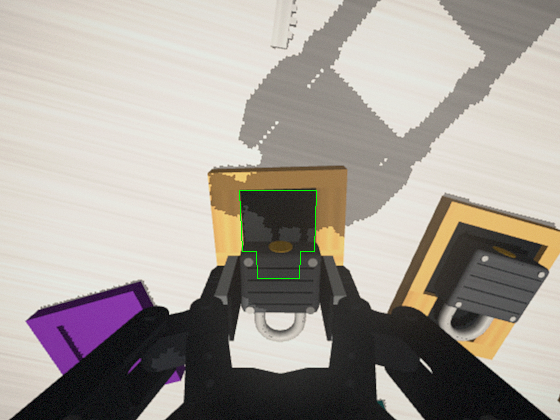

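The small padlock is held square above the wooden tray, recess at (279,235). Lowering.

```bash
python3 -m creep '[[0,0,0,-0.0025,-0.0012,0.008,0.03],[0,0,0,0,0,0.013,0.03],[0,0,0,0,0,0.013,0.03],[0,0,0,0,0,0.013,0.03],[0,0,0,0,0,0.01,0.03],[0,0,0,0,0,0.006,0.03],[0,0,0,0,0,0.003,0.03],[0,0,0,0,0,0.002,0.03],[0,0,0,0,0,0,0.03]]' 35
python3 -m creep '[[0,0,0,0,0,0.001,0.03],[0,0,0,0,0,0.001,0.03],[0,0,0,0,0,0,0.03]]' 35
python3 -m creep '[[0,0,0,0,0,0.001,0.03],[0,0,0,0,0,0,0.03]]' 35
```

```text
clock: 16.32
tool_pos: [0.6015, -0.2577, 0.0215]
tcp_rot: [3.141, -0.0, -2.883]
wrist_force: [0.5, -0.5, -0.7]
opening: 0.0386
grasp_force: 35.8
clock: 16.57
tool_pos: [0.6019, -0.2579, 0.0203]
tcp_rot: [-3.141, 0.001, -2.883]
wrist_force: [0.7, -0.4, -1.2]
opening: 0.0389
grasp_force: 35.8
clock: 16.73
tool_pos: [0.6016, -0.2577, 0.019]
tcp_rot: [-3.141, 0.0, -2.883]
wrist_force: [0.3, -0.0, -2.1]
opening: 0.039
grasp_force: 35.8
```

```bash
python3 -m creep '[[0,0,0,0,0,0.001,0.03],[0,0,0,0,0,0,0.03],[0,0,0,0,0,0.001,0.03],[0,0,0,0,0,0,0.03]]' 35
python3 -m creep '[[0,0,0,0,0,0.001,0.03],[0,0,0,0,0,0,0.03]]' 35
```

```text
clock: 17.07
tool_pos: [0.6014, -0.2576, 0.0166]
tcp_rot: [3.141, -0.0, -2.883]
wrist_force: [0.1, 0.2, -1.2]
opening: 0.0388
grasp_force: 35.8
clock: 17.23
tool_pos: [0.6016, -0.2577, 0.0158]
tcp_rot: [-3.141, 0.0, -2.883]
wrist_force: [-0.4, 0.4, -1.4]
opening: 0.039
grasp_force: 35.8
```

```bash
python3 -m creep '[[0,0,0,0,0,0.001,0.03],[0,0,0,0,0,0,0.03]]' 35
python3 -m creep '[[0,0,0,0,0,0.0007,0.03],[0,0,0,0,0,0,0.03]]' 35
```

```text
clock: 17.4
tool_pos: [0.6016, -0.2577, 0.0157]
tcp_rot: [3.141, -0.0, -2.883]
wrist_force: [-2.0, 0.8, 4.0]
opening: 0.0391
grasp_force: 36.4
clock: 17.57
tool_pos: [0.6016, -0.2578, 0.0157]
tcp_rot: [3.141, -0.0, -2.883]
wrist_force: [-3.4, 1.9, 7.7]
opening: 0.0391
grasp_force: 36.8
```

Contact. Release, rise, move to the key block.

```bash
python3 -m creep '[[0,0,0,0,0,-0.0007,0.042],[0,0,0,0,0,0,0.05],[0,0,0,0,0,0,0.06],[0,0,0,0,0,0,0.065],[0,0,0,0,0,-0.01,0.085],[0,0,0,0,0,-0.02,0.085],[0,0,0,0,0,-0.025,0.085],[0,0,0,0,0,-0.025,0.085],[0,0,0,0,0,-0.02,0.085],[0,0,0,0,0,0,0.085],[0,0,0,0,0,0,0.085]]' 30
python3 plan.py key_block 0.117 0.018
python3 - <<'E'
from h import *
p=cams.snapshot("wrist"); f=np.load("fit.npy",allow_pickle=True).item()
cv2.polylines(p["img"],[outl(p,"small_lock_tray",f["small_lock_tray"]).round().astype(int)],True,(0,255,0),1)
cv2.imwrite("pics/w7.png",p["img"])
E
```

```text
clock: 18.48
tool_pos: [0.6029, -0.2584, 0.1171]
tcp_rot: [-3.139, 0.003, -2.883]
wrist_force: [-0.0, 0.5, -1.2]
opening: 0.0852
grasp_force: 0.0
target [ 0.417  -0.2926  0.117   3.2255] tool shift now [ 0.1885  0.0144 -0.0005] turn [-0.003  0.004  0.174]
shift if turned [ 1.882e-01 -1.860e-02  1.000e-04]
t 18.4833 tcp [ 0.6029 -0.2584  0.1171] [-3.139e+00  3.000e-03 -2.883e+00] F [-0.   0.5 -1.2] open 0.0851651768933129 grip 0.0 j6 -2.3
```

View pics/w7.png

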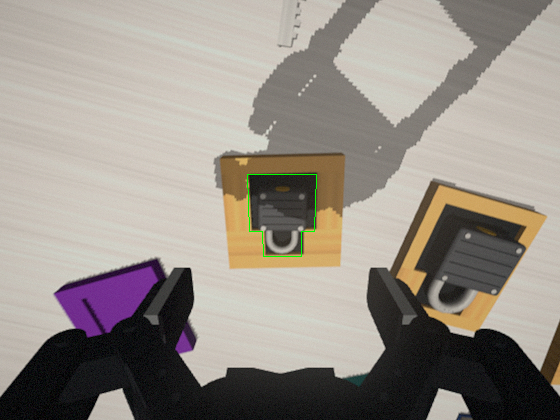

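The small padlock is seated in the wooden tray at (281,212). Key block next, with a numeric pose check.

```bash
python3 -m creep '[[0,0,0,0.0269,0.002,0,0.085],[0,0,0,0.0269,0.002,0,0.085],[0,0,0,0.0269,0.002,0,0.085],[0,0,0,0.0269,0.002,0,0.085],[0,0,0,0.0269,0.002,0,0.085],[0,0,0,0.0269,0.002,0,0.085],[0,0,0,0.0269,0.0024,0,0.085],[0,0,0.09,0,0,0,0.085],[0,0,0.084,0,0,0,0.085],[0,0,0,0,0,0,0.085],[0,0,0,0,0,0,0.085]]' 30
python3 - <<'E'
from h import *
f=np.load("fit.npy",allow_pickle=True).item(); q0=f["key_block"]; off=.018; h=.019; S=2
p=cams.snapshot("wrist"); im=p["img"]; big=cv2.resize(im,None,fx=S,fy=S,interpolation=cv2.INTER_CUBIC).astype(int)
c0=q0[:2]-off*np.array([np.cos(q0[2]),np.sin(q0[2])])
roi=np.zeros(big.shape[:2],np.uint8); cv2.circle(roi,tuple((proj(p,[*c0,h])*S).astype(int)),55*S,1,-1)
for k in (1.5,1.8,2.2):   # brown: red well above blue, independent of shadow; plus dark
    m=((big[...,2]>k*big[...,0])&(big[...,2]<150)&(roi>0)).astype(np.uint8)
    m=cv2.morphologyEx(m,cv2.MORPH_CLOSE,np.ones((15,15)));m=cv2.morphologyEx(m,cv2.MORPH_OPEN,np.ones((15,15)))
    SH["b"]=(np.array([[-.033,-.016],[.033,-.016],[.033,.016],[-.033,.016]]),h)
    q,iou=fit(p,"b",m,c0,S=S,yaws=[q0[2]-.15,q0[2],q0[2]+.15])
    print(k,np.round(c0,4),q0[2],"->",np.round(q,4),round(iou,2),m.sum())
b=p; cv2.polylines(im,[outl(p,"b",q).round().astype(int)],True,(0,255,255),1); cv2.imwrite("pics/w8.png",im)
E
python3 plan.py key_block 0.005 0.018
```

```text
clock: 19.45
tool_pos: [0.4148, -0.2912, 0.1135]
tcp_rot: [3.14, -0.002, -3.055]
wrist_force: [0.0, 0.4, 0.4]
opening: 0.085
grasp_force: 0.0
1.5 [ 0.417  -0.2926] 0.08394648993530346 -> [ 0.4137 -0.2947  0.1352] 0.93 11767
1.8 [ 0.417  -0.2926] 0.08394648993530346 -> [ 0.4135 -0.295   0.0901] 0.92 11571
2.2 [ 0.417  -0.2926] 0.08394648993530346 -> [ 0.4135 -0.2952  0.0888] 0.83 10502
target [ 0.417  -0.2926  0.005   3.2255] tool shift now [-0.0019 -0.0017  0.1087] turn [ 0.002 -0.002  0.002]
shift if turned [-0.0017 -0.0015  0.1087]
t 19.5 tcp [ 0.4152 -0.2913  0.1137] [ 3.140e+00 -2.000e-03 -3.055e+00] F [ 1.1  1.  -0.3] open 0.08519128891503788 grip 0.0 j6 -2.35
```

```bash
python3 -m creep '[[0,0,-0.014,0,-0.0022,0.012,0.085],[0,0,0,0,0,0.018,0.085],[0,0,0,0,0,0.018,0.085],[0,0,0,0,0,0.018,0.085],[0,0,0,0,0,0.016,0.085],[0,0,0,0,0,0.014,0.07],[0,0,0,0,0,0.008,0.06],[0,0,0,0,0,0.005,0.055],[0,0,0,0,0,0,0.055]]' 30
python3 -m creep '[[0,0,0,0,0,0,0.02],[0,0,0,0,0,0,0.02],[0,0,0,0,0,0,0.02],[0,0,0,0,0,0,0.02],[0,0,0,0,0,0,0.02],[0,0,0,0,0,0,0.02]]' 30
python3 -m creep '[[0,0,0,0,0,-0.005,0.02],[0,0,0,0,0,-0.01,0.02],[0,0,0,0,0,-0.015,0.02],[0,0,0,0,0,-0.02,0.02],[0,0,0,0,0,-0.02,0.02],[0,0,0,0,0,-0.015,0.02],[0,0,0,0,0,0,0.02],[0,0,0,0,0,0,0.02]]' 30
python3 plan.py key_block_tray 0.09 0.018
```

```text
clock: 20.25
tool_pos: [0.4152, -0.2932, 0.0043]
tcp_rot: [3.14, -0.002, -3.042]
wrist_force: [0.4, 0.6, -0.2]
opening: 0.0551
grasp_force: 0.0
clock: 20.75
tool_pos: [0.4166, -0.2945, 0.0066]
tcp_rot: [-3.14, 0.001, -3.043]
wrist_force: [-0.2, 0.8, 3.6]
opening: 0.0313
grasp_force: 30.3
clock: 21.42
tool_pos: [0.4166, -0.2946, 0.092]
tcp_rot: [-3.14, 0.002, -3.043]
wrist_force: [0.5, 0.6, -1.5]
opening: 0.0312
grasp_force: 29.9
target [0.6247 0.0927 0.09   3.3837] tool shift now [-0.245   0.3651  0.0018] turn [-0.002  0.002 -0.144]
shift if turned [-0.2948  0.3262  0.002 ]
t 21.4167 tcp [ 0.4166 -0.2946  0.092 ] [-3.140e+00  2.000e-03 -3.043e+00] F [ 0.5  0.6 -1.5] open 0.031239506910447322 grip 29.853293001651764 j6 -2.37
```

```bash
python3 -m creep '[[0,0,0,-0.0082,0.0122,0,0.02],[0,0,0,-0.0165,0.0243,0,0.02],[0,0,0,-0.0165,0.0243,0,0.02],[0,0,0,-0.0165,0.0243,0,0.02],[0,0,0,-0.0165,0.0243,0,0.02],[0,0,0,-0.0165,0.0243,0,0.02],[0,0,0,-0.0165,0.0243,0,0.02],[0,0,0,-0.0165,0.0243,0,0.02],[0,0,0,-0.0165,0.0243,0,0.02],[0,0,0,-0.0165,0.0243,0,0.02],[0,0,0,-0.0165,0.0243,0,0.02],[0,0,0,-0.0165,0.0243,0,0.02],[0,0,0,-0.0165,0.0243,0,0.02],[0,0,0,-0.0165,0.0243,0,0.02],[0,0,0,-0.0165,0.0243,0,0.02],[0,0,0,-0.0082,0.0122,0,0.02],[0,0,-0.08,0,0,0,0.02],[0,0,-0.064,0,0,0,0.02],[0,0,0,0,0,0,0.02],[0,0,0,0,0,0,0.02]]' 30
python3 plan.py key_block_tray 0.017 0.016
python3 - <<'E'
from h import *
p=cams.snapshot("wrist"); f=np.load("fit.npy",allow_pickle=True).item()
cv2.polylines(p["img"],[outl(p,"key_block_tray",f["key_block_tray"]).round().astype(int)],True,(0,255,0),1)
cv2.imwrite("pics/w9.png",p["img"])
E
```

```text
clock: 23.08
tool_pos: [0.6252, 0.0927, 0.0894]
tcp_rot: [3.141, -0.003, -2.901]
wrist_force: [-0.2, -1.7, -0.6]
opening: 0.0313
grasp_force: 29.9
target [0.6266 0.0932 0.017  3.3837] tool shift now [-0.0017  0.0002  0.0724] turn [ 0.    -0.003 -0.002]
shift if turned [-0.0015  0.0002  0.0724]
t 23.0833 tcp [0.6252 0.0927 0.0894] [ 3.141e+00 -3.000e-03 -2.901e+00] F [-0.2 -1.7 -0.6] open 0.0313167024683821 grip 29.86737459897995 j6 -1.73
```

View pics/w9.png

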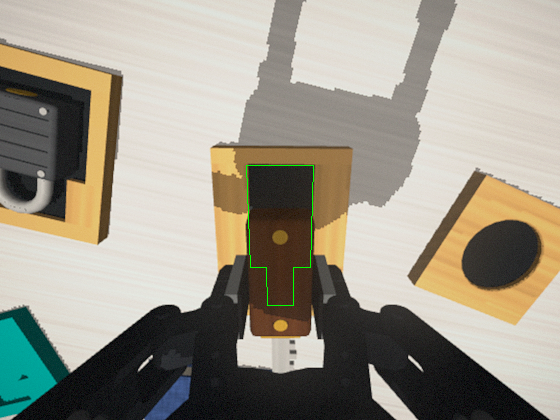

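The block is held square above its recess (280,215), key towards the narrow end. Lowering.

```bash
python3 -m creep '[[0,0,0,-0.0015,0,0.008,0.02],[0,0,0,0,0,0.013,0.02],[0,0,0,0,0,0.013,0.02],[0,0,0,0,0,0.013,0.02],[0,0,0,0,0,0.01,0.02],[0,0,0,0,0,0.006,0.02],[0,0,0,0,0,0.003,0.02],[0,0,0,0,0,0.002,0.02],[0,0,0,0,0,0,0.02]]' 30
python3 -m creep '[[0,0,0,0,0,0.0015,0.02],[0,0,0,0,0,0,0.02]]' 30
python3 -m creep '[[0,0,0,0,0,0.0015,0.02],[0,0,0,0,0,0,0.02]]' 30
```

```text
clock: 23.88
tool_pos: [0.6279, 0.0935, 0.0224]
tcp_rot: [3.142, -0.0, -2.899]
wrist_force: [-0.6, -0.2, -0.7]
opening: 0.0313
grasp_force: 29.9
clock: 24.05
tool_pos: [0.6285, 0.0935, 0.0219]
tcp_rot: [-3.141, 0.001, -2.899]
wrist_force: [0.6, 1.3, -1.3]
opening: 0.0312
grasp_force: 29.9
clock: 24.22
tool_pos: [0.6281, 0.0935, 0.0201]
tcp_rot: [-3.141, 0.001, -2.899]
wrist_force: [-0.7, 0.4, -1.3]
opening: 0.0313
grasp_force: 29.9
```

```bash
python3 -m creep '[[0,0,0,0,0,0.001,0.02],[0,0,0,0,0,0.001,0.02],[0,0,0,0,0,0,0.02]]' 30
python3 -m creep '[[0,0,0,0,0,0.001,0.02],[0,0,0,0,0,0,0.02]]' 30
python3 -m creep '[[0,0,0,0,0,0.0007,0.02],[0,0,0,0,0,0,0.02]]' 30
```

```text
clock: 24.47
tool_pos: [0.6277, 0.0934, 0.0176]
tcp_rot: [3.142, -0.0, -2.899]
wrist_force: [0.2, -0.3, -1.2]
opening: 0.0315
grasp_force: 29.9
clock: 24.63
tool_pos: [0.6279, 0.0935, 0.0167]
tcp_rot: [-3.142, 0.0, -2.899]
wrist_force: [0.3, 0.1, -0.3]
opening: 0.0312
grasp_force: 29.9
clock: 24.8
tool_pos: [0.628, 0.0934, 0.0166]
tcp_rot: [-3.142, -0.0, -2.899]
wrist_force: [-2.2, -0.3, 2.6]
opening: 0.0311
grasp_force: 30.4
```

```bash
python3 -m creep '[[0,0,0,0,0,-0.0005,0.036],[0,0,0,0,0,0,0.045],[0,0,0,0,0,0,0.055],[0,0,0,0,0,0,0.06],[0,0,0,0,0,-0.01,0.085],[0,0,0,0,0,-0.02,0.085],[0,0,0,0,0,-0.025,0.085],[0,0,0,0,0,-0.025,0.085],[0,0,0,0,0,-0.02,0.085],[0,0,0,0,0,0,0.085],[0,0,0,0,0,0,0.085]]' 25
python3 - <<'E'
from h import *
f=np.load("fit.npy",allow_pickle=True).item()
for n in("fob","fob_tray"): f[n][2]=-.39
np.save("fit.npy",f,allow_pickle=True)
p=cams.snapshot("wrist"); cv2.polylines(p["img"],[outl(p,"key_block_tray",f["key_block_tray"]).round().astype(int)],True,(0,255,0),1); cv2.imwrite("pics/w10.png",p["img"])
E
python3 plan.py fob 0.117 0
```

```text
clock: 25.72
tool_pos: [0.6295, 0.0936, 0.119]
tcp_rot: [-3.141, 0.004, -2.899]
wrist_force: [-0.2, 0.2, 0.2]
opening: 0.0851
grasp_force: 0.0
target [0.4373 0.0667 0.117  2.7516] tool shift now [ 0.1915  0.0198 -0.    ] turn [0.    0.001 0.632]
shift if turned [ 1.662e-01 -9.720e-02  1.000e-04]
t 25.7667 tcp [0.628  0.0934 0.1171] [-3.141e+00  1.000e-03 -2.899e+00] F [ 0.2  0.3 -0.7] open 0.0849686172336392 grip 0.0 j6 -1.73
```

```bash
python3 -m creep '[[0,0,0,0.0273,0.0028,0,0.085],[0,0,0,0.0273,0.0028,0,0.085],[0,0,0,0.0273,0.0028,0,0.085],[0,0,0,0.0273,0.0028,0,0.085],[0,0,0,0.0273,0.0028,0,0.085],[0,0,0,0.0273,0.0028,0,0.085],[0,0,0,0.0273,0.003,0,0.085],[0,0,0.1,0,0,0,0.085],[0,0,0.1,0,0,0,0.085],[0,0,0.1,0,0,0,0.085],[0,0,0.1,0,0,0,0.085],[0,0,0.1,0,0,0,0.085],[0,0,0.1,0,0,0,0.085],[0,0,0.032,0,0,0,0.085],[0,0,0,0,0,0,0.085],[0,0,0,0,0,0,0.085]]' 25
python3 - <<'E'
from h import *
f=np.load("fit.npy",allow_pickle=True).item()
p=cams.snapshot("wrist"); im=p["img"].astype(int); cv2.imwrite("pics/w11.png",p["img"])
m=((im[...,2]>1.6*im[...,0])&(im[...,1]<.7*im[...,2])).astype(np.uint8)
k,lab,st,cen=cv2.connectedComponentsWithStats(m); i=1+st[1:,4].argmax()
print(st[i],cen[i],ray(p,cen[i],.010),"expected",f["fob"],proj(p,[*f["fob"][:2],.010]))
m=np.uint8(lab==i)*1; big=cv2.resize(m,None,fx=2,fy=2,interpolation=0)
print(fit(p,"fob",big,f["fob"],S=2,yaws=[0]))
E
python3 plan.py fob 0.003 0
```

```text
clock: 27.1
tool_pos: [0.4364, 0.0667, 0.1154]
tcp_rot: [-3.14, -0.003, 2.753]
wrist_force: [-0.6, 0.6, -0.4]
opening: 0.0851
grasp_force: 0.0
[ 253  181   54   53 2158] [279.39944393 207.47173309] [0.43654959 0.06595171 0.01      ] expected [ 0.43731992  0.06669216 -0.39      ] [280.54955272 207.95307596]
(array([0.43499385, 0.06606677, 0.19811282]), np.float64(0.9309407286568787))
target [0.4373 0.0667 0.003  2.7516] tool shift now [-0.0009  0.0003  0.1126] turn [-0.001 -0.002  0.001]
shift if turned [-0.0007  0.0002  0.1126]
t 27.15 tcp [0.4366 0.0668 0.1156] [-3.141e+00 -2.000e-03  2.753e+00] F [0.8 0.1 0.4] open 0.08472191776540029 grip 0.0 j6 -1.13
```

```bash
python3 -m creep '[[0,0,0,-0.0003,0,0.014,0.085],[0,0,0,0,0,0.018,0.085],[0,0,0,0,0,0.018,0.085],[0,0,0,0,0,0.018,0.085],[0,0,0,0,0,0.018,0.085],[0,0,0,0,0,0.014,0.075],[0,0,0,0,0,0.008,0.07],[0,0,0,0,0,0.0045,0.065],[0,0,0,0,0,0.002,0.06],[0,0,0,0,0,0,0.06]]' 25
python3 -m creep '[[0,0,0,0,0,0,0.035],[0,0,0,0,0,0,0.035],[0,0,0,0,0,0,0.035],[0,0,0,0,0,0,0.035],[0,0,0,0,0,0,0.035],[0,0,0,0,0,0,0.035]]' 25
python3 -m creep '[[0,0,0,0,0,-0.005,0.035],[0,0,0,0,0,-0.01,0.035],[0,0,0,0,0,-0.015,0.035],[0,0,0,0,0,-0.02,0.035],[0,0,0,0,0,-0.02,0.035],[0,0,0,0,0,-0.015,0.035],[0,0,0,0,0,0,0.035],[0,0,0,0,0,0,0.035]]' 25
python3 plan.py fob_tray 0.09 0
```

```text
clock: 27.98
tool_pos: [0.438, 0.0667, 0.002]
tcp_rot: [-3.142, -0.0, 2.752]
wrist_force: [-0.6, 1.4, 0.3]
opening: 0.06
grasp_force: 0.0
clock: 28.48
tool_pos: [0.4388, 0.0668, 0.0029]
tcp_rot: [3.141, 0.001, 2.752]
wrist_force: [-1.7, 0.2, 6.0]
opening: 0.0445
grasp_force: 25.8
clock: 29.15
tool_pos: [0.4388, 0.0668, 0.0882]
tcp_rot: [3.14, 0.003, 2.752]
wrist_force: [-0.3, 0.2, -0.9]
opening: 0.045
grasp_force: 25.6
target [0.6149 0.2693 0.09   2.7516] tool shift now [-0.0859  0.2543 -0.0012] turn [0.001 0.003 0.   ]
shift if turned [-0.0858  0.2543 -0.0018]
t 29.15 tcp [0.4388 0.0668 0.0882] [3.140e+00 3.000e-03 2.752e+00] F [-0.3  0.2 -0.9] open 0.04499173527766831 grip 25.600744485855103 j6 -1.13
```

```bash
python3 -m creep '[[0,0,0,-0.0044,0.0127,0,0.035],[0,0,0,-0.0088,0.0255,0,0.035],[0,0,0,-0.0088,0.0255,0,0.035],[0,0,0,-0.0088,0.0255,0,0.035],[0,0,0,-0.0088,0.0255,0,0.035],[0,0,0,-0.0088,0.0255,0,0.035],[0,0,0,-0.0088,0.0255,0,0.035],[0,0,0,-0.0088,0.0255,0,0.035],[0,0,0,-0.0088,0.0255,0,0.035],[0,0,0,-0.0088,0.0255,0,0.035],[0,0,0,-0.0044,0.0127,0,0.035],[0,0,0,0,0,0,0.035],[0,0,0,0,0,0,0.035]]' 25
python3 plan.py fob_tray 0.013 -0.002
python3 - <<'E'
from h import *
f=np.load("fit.npy",allow_pickle=True).item()
p=cams.snapshot("wrist"); cv2.polylines(p["img"],[outl(p,"fob_tray",f["fob_tray"]).round().astype(int)],True,(0,255,0),1); cv2.imwrite("pics/w12.png",p["img"])
E
```

```text
clock: 30.23
tool_pos: [0.6151, 0.2697, 0.0847]
tcp_rot: [-3.139, -0.003, 2.753]
wrist_force: [-0.4, 0.4, -0.7]
opening: 0.0445
grasp_force: 25.7
target [0.6167 0.2686 0.013  2.7516] tool shift now [-0.0021 -0.0003  0.0717] turn [-0.002 -0.003  0.001]
shift if turned [-0.0019 -0.0004  0.0717]
t 30.2333 tcp [0.6151 0.2697 0.0847] [-3.139e+00 -3.000e-03  2.753e+00] F [-0.4  0.4 -0.7] open 0.04446555989661243 grip 25.67079395055771 j6 -0.83
```

```bash
python3 -m creep '[[0,0,0,-0.001,0,0.008,0.035],[0,0,0,0,0,0.013,0.035],[0,0,0,0,0,0.013,0.035],[0,0,0,0,0,0.013,0.035],[0,0,0,0,0,0.01,0.035],[0,0,0,0,0,0.005,0.035],[0,0,0,0,0,0.003,0.035],[0,0,0,0,0,0.002,0.035],[0,0,0,0,0,0,0.035]]' 25
python3 -m creep '[[0,0,0,0,0,0.001,0.035],[0,0,0,0,0,0.001,0.035],[0,0,0,0,0,0,0.035]]' 25
python3 -m creep '[[0,0,0,0,0,0.001,0.035],[0,0,0,0,0,0,0.035]]' 25
```

```text
clock: 31.03
tool_pos: [0.6171, 0.2687, 0.0199]
tcp_rot: [-3.142, -0.0, 2.752]
wrist_force: [0.6, -0.4, -0.8]
opening: 0.0448
grasp_force: 25.7
clock: 31.28
tool_pos: [0.6175, 0.2689, 0.0186]
tcp_rot: [3.141, 0.001, 2.752]
wrist_force: [-0.4, -0.5, -0.1]
opening: 0.0445
grasp_force: 25.7
clock: 31.45
tool_pos: [0.6172, 0.2687, 0.0172]
tcp_rot: [3.141, 0.0, 2.752]
wrist_force: [-0.2, -0.3, -0.0]
opening: 0.0442
grasp_force: 25.7
```

```bash
python3 -m creep '[[0,0,0,0,0,0.001,0.035],[0,0,0,0,0,0,0.035],[0,0,0,0,0,0.001,0.035],[0,0,0,0,0,0,0.035]]' 25
python3 -m creep '[[0,0,0,0,0,0.001,0.035],[0,0,0,0,0,0,0.035]]' 25
python3 -m creep '[[0,0,0,0,0,0.001,0.035],[0,0,0,0,0,0,0.035]]' 25
python3 -m creep '[[0,0,0,0,0,0.0007,0.035],[0,0,0,0,0,0,0.035]]' 25
```

```text
clock: 31.78
tool_pos: [0.617, 0.2686, 0.0149]
tcp_rot: [-3.141, -0.0, 2.752]
wrist_force: [-0.2, -0.3, -0.4]
opening: 0.0445
grasp_force: 25.7
clock: 31.95
tool_pos: [0.6169, 0.2686, 0.0138]
tcp_rot: [-3.141, -0.0, 2.752]
wrist_force: [-0.5, 0.0, -1.6]
opening: 0.0446
grasp_force: 25.7
clock: 32.12
tool_pos: [0.6172, 0.2687, 0.0131]
tcp_rot: [3.141, 0.0, 2.752]
wrist_force: [0.4, -0.5, -0.4]
opening: 0.0445
grasp_force: 25.6
clock: 32.28
tool_pos: [0.6172, 0.2687, 0.0131]
tcp_rot: [-3.142, -0.0, 2.752]
wrist_force: [-1.3, -0.8, 4.6]
opening: 0.0447
grasp_force: 26.0
```

Contact at 10 mm above the pick height, as expected. Release, retreat, and one combined check picture.

```bash
python3 -m creep '[[0,0,0,0,0,-0.0005,0.05],[0,0,0,0,0,0,0.058],[0,0,0,0,0,0,0.066],[0,0,0,0,0,0,0.075],[0,0,0,0,0,-0.01,0.085],[0,0,0,0,0,-0.02,0.085],[0,0,0,0,0,-0.03,0.085],[0,0,0,0,0,-0.03,0.085],[0,0,0,0,0,-0.02,0.085],[0,0,0,0,0,0,0.085],[0,0,0,0,0,0,0.085]]' 25
python3 - <<'E'
from h import *
f=np.load("fit.npy",allow_pickle=True).item()
w=cams.snapshot("wrist"); q=f["fob_tray"]; cv2.polylines(w["img"],[outl(w,"fob_tray",q).round().astype(int)],True,(0,255,0),1)
a=cv2.resize(cv2.imread("pics/w10.png")[110:320,200:400],(400,400)); c=cv2.resize(w["img"][110:310,180:380],(400,400))
t=cams.snapshot("top")["img"][170:240,165:425]; t=cv2.resize(t,(800,200),interpolation=cv2.INTER_CUBIC)
cv2.imwrite("pics/end.png",np.vstack([np.hstack([a,c]),t]))
im=w["img"].astype(int); m=((im[...,2]>1.6*im[...,0])&(im[...,1]<.7*im[...,2])).astype(np.uint8)
k,lab,st,cen=cv2.connectedComponentsWithStats(m); i=1+st[1:,4].argmax(); print(st[i],ray(w,cen[i],.02),q)
p=cams.snapshot("top"); print([(np.round(d["at"],3),round(d["conf"],2)) for d in nets.mark_of(p,"tumbler")])
E
```

```text
clock: 33.2
tool_pos: [0.6186, 0.2692, 0.1255]
tcp_rot: [3.138, 0.004, 2.752]
wrist_force: [0.1, -0.6, -0.3]
opening: 0.0853
grasp_force: 0.0
[  66  244   81   74 2860] [0.62545903 0.09346594 0.02      ] [ 0.61488441  0.2693439  -0.39      ]
[(array([ 0.463, -0.46 ,  0.002]), 0.85), (array([ 0.607, -0.258,  0.002]), 0.66)]
```

View pics/end.png

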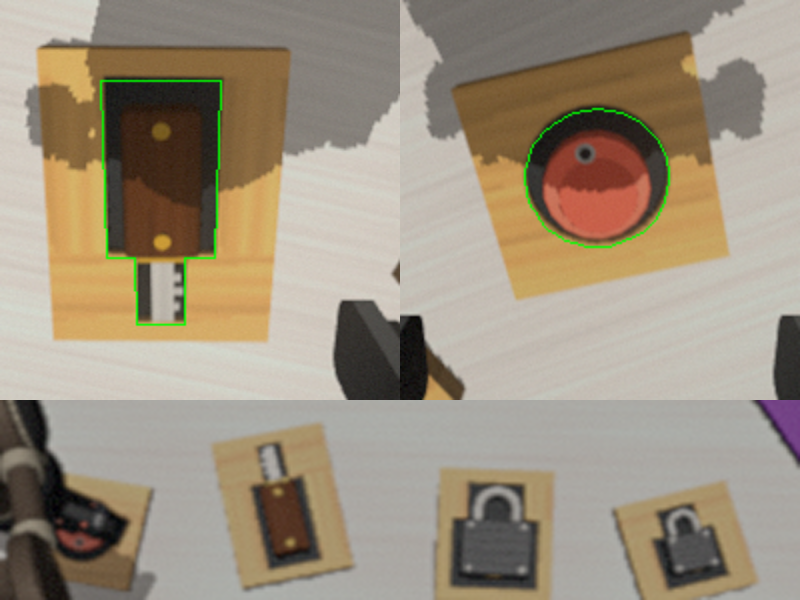

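The wrist crops show the key block in its recess (160,180), key in the narrow part (160,290), and the fob inside its circle (597,180). The top strip shows both padlocks in their recesses, shackles at the narrow ends. The tumbler hasn't moved. I'll check the block's offset along x from the top view, since parallax shifts it in the wrist crop.

```bash
python3 - <<'E'
from h import *
f=np.load("fit.npy",allow_pickle=True).item(); q0=f["key_block_tray"]; S=4
p=cams.snapshot("top"); big=cv2.resize(p["img"],None,fx=S,fy=S,interpolation=cv2.INTER_CUBIC).astype(int)
d=np.array([np.cos(q0[2]),np.sin(q0[2])]); c0=q0[:2]-.018*d
roi=np.zeros(big.shape[:2],np.uint8); cv2.circle(roi,tuple((proj(p,[*c0,.03])*S).astype(int)),17*S,1,-1)
for k in(18,25,32):
    m=(((big[...,2]-big[...,0])>k)&(big[...,2]<120)&(roi>0)).astype(np.uint8)
    m=cv2.morphologyEx(m,cv2.MORPH_CLOSE,np.ones((13,13)));m=cv2.morphologyEx(m,cv2.MORPH_OPEN,np.ones((21,21)))
    SH["b"]=(np.array([[-.033,-.016],[.033,-.016],[.033,.016],[-.033,.016]]),.028)
    q,iou=fit(p,"b",m,c0,S=S,yaws=[q0[2]]); e=q[:2]-c0
    print(k,"along",e@d,"across",e@[-d[1],d[0]],"yaw",q[2]-q0[2],round(iou,2))
E
```

```text
18 along 0.0028900861250159737 across -0.002988068798095298 yaw -0.025473729312731785 0.7
25 along 0.004671018920331105 across -0.0026422429396735854 yaw -0.006187326944571581 0.7
32 along 0.004665095033139577 across 0.0018136170078865705 yaw -0.05928646785932026 0.71
```

```bash
python3 -c "
from workcell import manip
print(manip.finish_job())"
```

```text
the job is handed in; nothing more can be done
None
```

The job is handed in at about 33 s: the large padlock, small padlock, key block and fob were each set down and released in their own wooden trays, and the tumbler, key slot and lever were left alone.

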